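Unweight the mended porcelain lid and hold it up level

ROBOT

A 6-joint arm with a two-finger parallel gripper is mounted at the origin on the work surface. World frame = base frame: x ahead of the robot, y to its left, z up, the work surface at z = 0. Lengths are in mm, angles in rad, forces in N, time in s.
With the tool pointing down it reaches from about 350 to 775 mm from the base axis. Payload 5.5 kg.
Tool frame: the origin (TCP) lies between the finger pads; the fingertips stand 14 mm ahead of it and the grasp point (between the pads) lies 5 mm behind it; z points along the fingers, y is the line along which they close (so a half turn about z gives the same grasp; the last joint's range is limited). The gripper opens to 85 mm and grips with 20 to 120 N. Pads are 22 mm wide; open, the fingers measure 114 mm over their backs; the gripper's body (76 mm by 85 mm) begins 54 mm behind the grasp point. The pads swing forward as they close: fully open they stand 13 mm farther back than shut.
Start: joints at [-1.343, 0.313, 0.046, 1.304, 0, 1.431], TCP at [206.748, -536.591, 209.923] pointing down, gripper open.
Joint ranges: [-2.76, 2.76], [-0.86, 1.69], [-1.03, 1.26], [-2.2, 2.34], [-1.47, 1.5], [-3.14, 3.14]. Speed limits (rad/s): [2.57, 2.57, 3.14, 3.14, 3.14, 3.14].

INTERFACE

Orientations are given as a unit quaternion [x, y, z, w].
In Python, from plant import bot gives the robot as it stands.
- The arm moves only by the tool carry_out, never from a script. Its argument "commands" is one flat list of numbers, 5 for each row, row after row: the shift along the tool's x, y, z in mm, then the turn about the tool's z in degrees, then the closure, from -1 (fully open) to 1 (shut). In form: [tx, ty, tz, twist, claw, tx, ty, tz, twist, claw, ...]. A call has 1 to 20 rows; each row is the pose to reach, as a shift and turn from the pose commanded when the call began, along the tool's axes at that moment; what a row does not reach only later rows make up. A row lasts 1/10 s, in which the tool goes at most 50 mm and 8.59 degrees, less where a joint would pass 70% of its speed; a pose out of reach is approached as far as the arm can. A call with a gripper value outside its range is refused whole. The fingers move at their own pace and stop on an object; "squeeze" is the grip in N (left out, the last holds). Time passes only in rows, so rows that repeat a pose let the fingers close. It gives the time, the measured TCP pose, the force, the opening and the grip force at its end, in the units of the state.
- bot.state(): the state, without advancing time (a new reading comes with each control period).
- bot.read_camera(name): name is "side" or "top"; returns the picture (384x512x3 uint8, blue, green, red); there is no depth.
- bot.calibration(name): a dict with "vertical_fov" (degrees; the focal length in pixels is half the picture's height over the tangent of half this angle, whatever the lens; pixels are square), "cx", "cy" (the principal point, pixels), "R" (3x3) and "t" (3): a world point X has camera coordinates R X + t. Camera axes: x right, y down, z forward; pixel columns grow to the right and rows downward; lengths in mm; the calibration is good to about 2 mm. A picture is of the moment at which its call begins. calibration takes no time and is no camera call.
- bot.finish_job(): hands the job in; it is judged then, once.
The state is a dict: "clock": time; "joint_positions": joint angles; "joint_vel": joint speeds; "joint_torque": joint torques, N m; "eef_pos": TCP position; "tool_rot": TCP orientation; "wrist_force": force on the tool from outside, world axes, zero at the start; "wrist_torque": the same for the moment, N m; "finger_gap": opening from 0.0 (shut) to 1.0 (fully open); "gripper_force": force on a finger pad.
Only numpy, scipy, OpenCV 4.12 (cv2) and the standard library are available. Lean on these libraries where they do the work, as an engineer would, in place of code of your own. Each camera call takes 0.05 s, during which the arm holds its last target. There are 200 camera calls.

TASK

The glue on the mended porcelain lid has set: take the ring-shaped steel weight off the lid and stand it flat, wholly on the empty cork-topped board. Then lift the lid about 10 cm straight up off the banding wheel and finish while still holding it there in the gripper, steady and level above the wheel. Never tip the lid, and leave the cup, the jar and the bowl where they are.

Things in the scene. Friction and masses are not known exactly. Their poses are not given: they have to be found in the camera images.
- stand: Banding wheel (low round turntable that does not turn, fixed to the bench): dark steel foot, thin column, aluminium disc 144 mm across, and on it a cork ring (132 mm outside, 100 mm inside diameter) whose top is 64 mm above the bench; the lid lies on this ring. Origin: centre of its underside on the bench, z up.
- rest (a point): Point on the banding wheel's axis, 56 mm above the bench: where the lid's origin lies while the lid rests on the cork ring.
- lid: Loose white and blue porcelain lid, about 0.36 kg (varies), four round lobes, 152 mm across lobes, 112 mm between, plate 10 mm thick. An 88 mm disc, 8 mm high, under it sits with 6 mm play inside the cork ring. Origin: centre of the underside of that disc, z up; plate top at z = 18, knob top at z = 44 mm. At first the weight stands round the knob, 10 mm higher, so the knob cannot be gripped.
- knob (a point): Middle of the lid's knob head, 35 mm above the lid's origin: head an upright cylinder 26 mm in diameter and 18 mm high (z = 26 to 44 mm of the lid), on a neck 18 mm in diameter and 8 mm high. The lid's centre of mass is below it.
- weight: Loose plain steel ring weight, about 0.5 kg (hidden, varies by 20 percent): outside diameter 62 mm, bore 40 mm, 36 mm high, standing on the lid around the knob (up to 4 mm off centre). Grip it across its outside from above. Origin: centre of its underside, z along its axis.
- board: Empty square board with a cork top, 160 x 160 mm, 12 mm high, fixed to the bench: where the weight is to be stood. Origin: centre of its underside, x and y along its sides.
- cup: White porcelain cup, rim 76 mm across, 55 mm high; to be left alone. Origin: centre of its underside.
- jar: Brown glass jar with white cap, 56 mm across, 75 mm high; to be left alone. Origin: centre of its underside.
- bowl: White porcelain bowl, rim 100 mm across, 50 mm high; to be left alone. Origin: centre of its underside.
Not all that is in view belongs to the job. There is more than one size of the weight; the one meant has the size given above. What is shaped like the lid but red is not meant.

How it is judged:
By the outcome, as a careful person would: the job done as asked, in the order asked, and still so for the second after the job is handed in, while the arm keeps its last pose, push and grip.
It also fails if it takes over 58 s, if anything falls off the work surface, if the arm or the gripper's body presses on something with over 40 N, if the wrist force passes 120 N, or if a joint passes its speed limit or range.

## Working session

There is one attempt and no reset: what is moved stays moved. The work goes in short steps, Python scripts to look and compute and a tool call to move; the robot and the scene stay as the last step left them, time stands still between calls to the robot, and variables do not carry over. Pictures are saved under pics/ and viewed, at most 10 in all, crops included, and the job is handed in when it is done.

Besides the shell and the picture viewer there is one more tool, called after "Emit:" as a command line: name --argument value ..., lists and objects as JSON in quotes. carry_out: Moves the arm, as the interface text tells. Its arguments: {"type":"object","properties":{"commands":{"type":"array"},"squeeze":{"type":"number"}},"required":["commands"]}

```bash
mkdir -p pics; ls; python3 - <<'E'
from plant import bot
import cv2,numpy as np
for n in("top","side"):
    cv2.imwrite(f"pics/{n}0.png",bot.read_camera(n)); c=bot.calibration(n); print(n,{k:np.round(v,3).tolist() for k,v in c.items()})
s=bot.state(); print(s['tool_rot'],s['eef_pos'],s['clock'],s['wrist_force'],s['finger_gap'])
E
```

```text
pics
top {'vertical_fov': 50.956, 'cx': 255.612, 'cy': 185.439, 'R': [[0.021, -1.0, -0.007], [-0.985, -0.019, -0.174], [0.174, 0.01, -0.985]], 't': [3.973, 586.288, 1274.824]}
side {'vertical_fov': 51.456, 'cx': 256.248, 'cy': 190.224, 'R': [[-0.867, -0.498, 0.002], [-0.318, 0.549, -0.773], [0.384, -0.671, -0.634]], 't': [530.688, 244.716, 954.048]}
[ 9.83135413e-01  1.82877386e-01 -2.87814637e-05 -7.87620097e-04] [ 206.64641941 -536.07304983  209.13100373] 0.1 [-0.27338126  0.46390798  0.04608952] 1.001990436493108
```

View pics/top0.png

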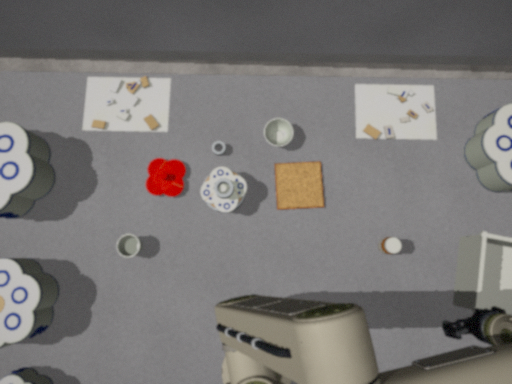

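View pics/side0.png

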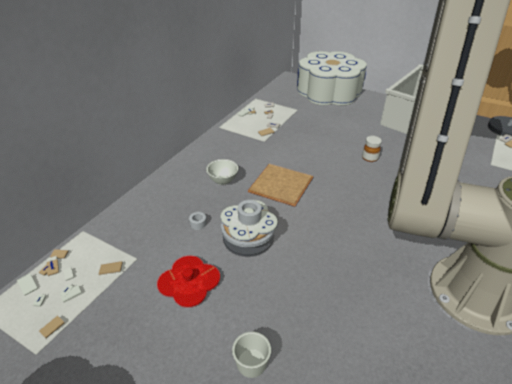

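Top view: the lid with the weight is at about (224,188). The things it could be confused with are the small ring at (219,148), the red lid at (167,178) and the big lobed boxes at the picture's edges. The empty cork board is at (299,186), the bowl at (279,132), the cup at (128,245) and the jar at (392,246). Side view: weight at (250,211), small ring at (198,220), red lid at (189,280), board at (281,184). I choose the ring standing on the white and blue lid.

```bash
cat > h.py <<'E'
import numpy as np,cv2
from plant import bot
def cam(n):
    c=bot.calibration(n); f=192/np.tan(np.radians(c['vertical_fov'])/2)
    return np.array(c['R']),np.array(c['t']),f,c['cx'],c['cy']
def ray(n,u,v):
    R,t,f,cx,cy=cam(n); return -R.T@t, R.T@np.array([(u-cx)/f,(v-cy)/f,1])
def plane(n,u,v,z):
    o,d=ray(n,u,v); return o+d*(z-o[2])/d[2]
def proj(n,X):
    R,t,f,cx,cy=cam(n); p=R@np.array(X)+t; return p[:2]/p[2]*f+[cx,cy]
def tri(a,b):
    o1,d1=ray("top",*a);o2,d2=ray("side",*b)
    s=np.linalg.lstsq(np.c_[d1,-d2],o2-o1,rcond=None)[0]
    p,q=o1+d1*s[0],o2+d2*s[1]; return (p+q)/2,np.linalg.norm(p-q)
E
python3 - <<'E'
from h import *
t=cv2.imread("pics/top0.png");s=cv2.imread("pics/side0.png")
a=cv2.resize(t[160:220,190:260],None,fx=5.7,fy=5.7,interpolation=cv2.INTER_CUBIC)
b=cv2.resize(s[190:260,210:290],None,fx=5,fy=5,interpolation=cv2.INTER_CUBIC)
h=np.zeros((350,800,3),np.uint8);h[:a.shape[0],:a.shape[1]]=a;h[:350,400:800]=b
cv2.imwrite("pics/crop.png",h)
# board corners
hsv=cv2.cvtColor(t,cv2.COLOR_BGR2HSV)
m=cv2.inRange(hsv,(8,90,80),(25,255,255)); m[:150]=0;m[225:]=0;m[:,:265]=0;m[:,340:]=0
c=max(cv2.findContours(m,0,1)[0],key=cv2.contourArea); r=cv2.boxPoints(cv2.minAreaRect(c))
P=[plane("top",*p,12) for p in r]; print("board",np.round(P),np.round(np.mean(P,0),1),[round(np.linalg.norm(P[i]-P[i-1])) for i in range(4)])
print("lid ctr(approx)",plane("top",224,189.5,74),"ringtop",plane("top",225,187,110),plane("side",250,208,110))
for n,u,v,z in(("bowl",279,132,50),("cup",128,245,55),("jar",394,246,75),("smallring",219,148,30)):print(n,plane("top",u,v,z).round())
E
```

```text
board [[ 671.  -46.   12.]
 [ 683. -207.   12.]
 [ 525. -213.   12.]
 [ 514.  -56.   12.]] [ 598.4 -130.4   12. ] [158, 161, 158, 158]
lid ctr(approx) [566.79333708 117.31689169  74.        ] ringtop [568.89804768 111.21299227 110.        ] [563.05912689 118.07763159 110.        ]
bowl [771. -59.  50.]
cup [384. 421.  55.]
jar [ 397. -423.   75.]
smallring [717. 143.  30.]
```

View pics/crop.png

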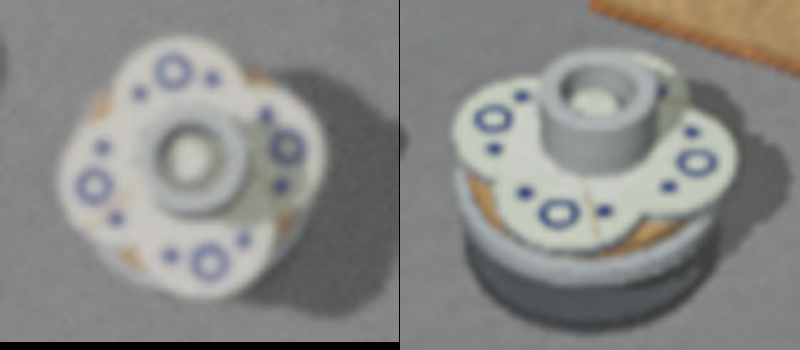

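The crop shows the right thing: a plain ring around the knob on the white and blue lid, with the ring's rim about a 109/5.7 px circle centred at crop (194,157) in the top view and (598,85) in the side view.

```bash
cat >> h.py <<'E'
from scipy.spatial.transform import Rotation as Rn
def delta(X):
    s=bot.state(); return Rn.from_quat(s['tool_rot']).inv().apply(np.array(X)-s['eef_pos']).round(1)
E
python3 - <<'E'
from h import *
T=lambda x,y:(190+(x+.5)/5.7-.5,160+(y+.5)/5.7-.5)
S=lambda x,y:(210+(x-400+.5)/5-.5,190+(y+.5)/5-.5)
print("ring rim",tri(T(194.5,157.5),S(598,85)),plane("top",*T(194.5,157.5),110),plane("side",*S(598,85),110))
q=[(173,72),(287,148),(210,262),(95,186)]
P=np.array([plane("top",*T(*p),74) for p in q]);print("lid",P.mean(0),[np.linalg.norm(P[i]-P[i-2]).round() for i in(0,1)])
Q=np.array([plane("side",*S(*p),74) for p in[(493,119),(697,162)]]);print("lid side",Q.mean(0))
print("diam",np.linalg.norm(plane("top",*T(140,157),110)-plane("top",*T(249,157),110)),np.linalg.norm(plane("side",*S(539,85),110)-plane("side",*S(657,85),110)))
# board from side
s=cv2.imread("pics/side0.png");m=cv2.inRange(cv2.cvtColor(s,cv2.COLOR_BGR2HSV),(8,90,80),(25,255,255));m[:160]=0;m[210:]=0;m[:,:240]=0;m[:,320:]=0
c=max(cv2.findContours(m,0,1)[0],key=cv2.contourArea);M=cv2.moments(c);print("board side",plane("side",M['m10']/M['m00'],M['m01']/M['m00'],10))
print("delta",delta((563,116,97)))
E
```

```text
ring rim (array([567.66603168, 115.05136024, 110.53593298]), np.float64(0.7661619884625633)) [568.12002276 115.24325057 110.        ] [567.5847367  114.46890392 110.        ]
lid [568.9559975  120.17842283  74.        ] [np.float64(112.0), np.float64(111.0)]
lid side [568.16592042 118.45015869  74.        ]
diam 60.134722650418325 60.7386140011929
board side [ 593.16827351 -121.42325455   10.        ]
delta [ 567.  -480.1  113. ]
```

Emit:
carry_out --commands '[30,-25,0,0,-1,65,-55,0,0,-1,100,-84,0,0,-1,135,-113,5,0,-1,170,-142,10,0,-1,205,-171,15,0,-1,240,-200,20,0,-1,275,-230,25,0,-1,310,-259,30,0,-1,345,-288,35,0,-1,380,-317,40,0,-1,415,-347,45,0,-1,450,-376,50,0,-1,485,-405,50,0,-1,515,-430,50,0,-1,540,-451,50,0,-1,558,-466,50,0,-1,571,-477,50,0,-1,571,-477,50,0,-1,571,-477,50,0,-1]' --squeeze 40

```text
clock: 2.1
eef_pos: [567.6, 113.5, 159.4]
tool_rot: [0.983, 0.183, -0.001, 0.0]
wrist_force: [0.3, 0.5, 0.2]
finger_gap: 0.998
gripper_force: 0.0
```

```bash
python3 - <<'E'
from h import *
s=bot.state();print(s['clock'],s['eef_pos'],s['joint_positions'],s['joint_vel'],delta((568,115,97)))
t=bot.read_camera("top");d=bot.read_camera("side")
b=np.hstack([cv2.resize(t[120:260,150:300],(400,373)),cv2.resize(d[110:270,180:352],(400,373))]);cv2.imwrite("pics/pre.png",b)
E
```

```text
2.1 [567.55017523 113.53249185 159.41994042] [ 5.90613702e-02  3.40162713e-01 -4.03672440e-02  1.19154056e+00
 -5.17014285e-04  2.83265707e+00] [-1.75826635e-02 -1.47390310e-02 -1.07581328e-02  8.51748348e-05
  1.47769490e-03 -1.59103775e-03] [ 1.  -1.2 62.4]
```

View pics/pre.png

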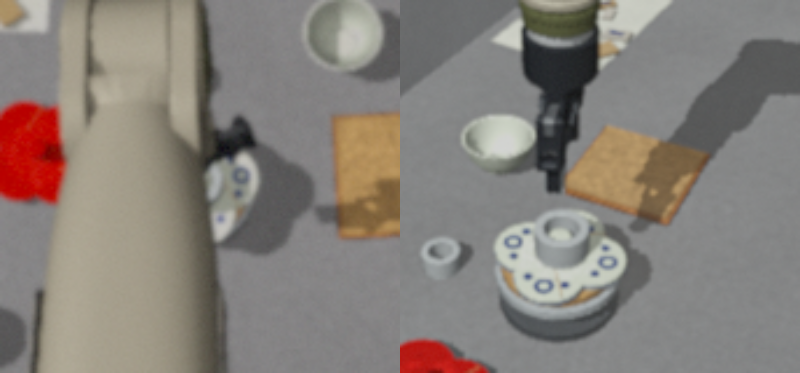

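The side view shows the open gripper right above the weight, with its fingers at crop (555,185) and the weight at (562,230), and nothing in the way. I descend.

Emit:
carry_out --commands '[0.5,-0.5,8,0,-1,0.5,-0.5,18,0,-1,0.5,-0.5,28,0,-1,0.5,-0.5,38,0,-1,0.5,-0.5,47,0,-1,0.5,-0.5,54,0,-1,0.5,-0.5,59,0,-1,0.5,-0.5,62,0,-1,0.5,-0.5,62,0,-1,0.5,-0.5,62,0,-1]'

```text
clock: 3.2
eef_pos: [568.6, 114.5, 98.1]
tool_rot: [0.983, 0.183, 0.0, 0.0]
wrist_force: [0.3, -0.1, 1.0]
finger_gap: 1.002
gripper_force: 0.0
```

```bash
python3 - <<'E'
from h import *
s=bot.state();print(s['eef_pos'],s['wrist_force'],delta((568,115,97)))
d=bot.read_camera("side")
cv2.imwrite("pics/grip.png",cv2.resize(d[150:270,180:320],(700,600),interpolation=cv2.INTER_CUBIC))
E
```

```text
[568.5717137  114.51033303  98.13887462] [ 0.32078456 -0.06590535  0.98212038] [-0.4 -0.7  1.1]
```

View pics/grip.png

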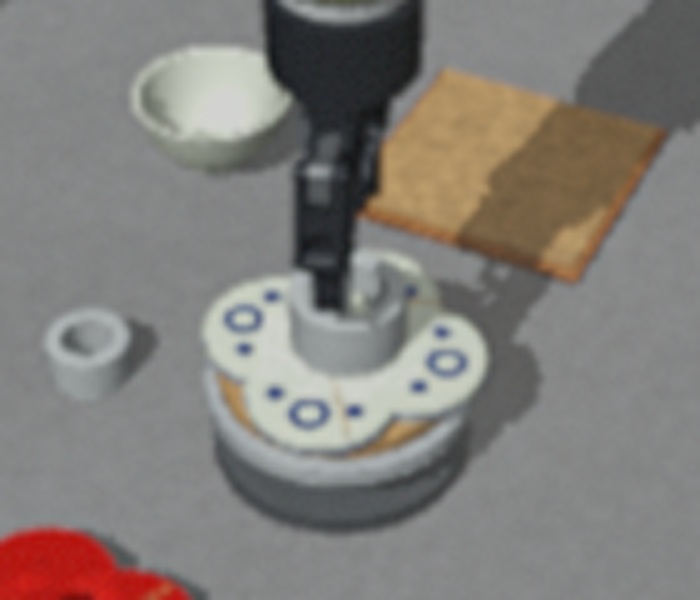

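```bash
python3 - <<'E'
from h import *
f=lambda X:((proj("side",X)-[180,150])*5).round()
for r in(42,50,57):
  for z in (84,97,105,110):print(r,z,f((568.6-.36*r,114.5+.933*r,z)))
print("ring near top edge",f((568-.36*31,115+.933*31,110)),"far finger",f((568.6+.36*45,114.5-.933*45,97)))
E
```

```text
42 84 [331. 375.]
42 97 [331. 357.]
42 105 [330. 345.]
42 110 [330. 338.]
50 84 [328. 386.]
50 97 [328. 368.]
50 105 [328. 356.]
50 110 [327. 349.]
57 84 [326. 396.]
57 97 [325. 377.]
57 105 [325. 366.]
57 110 [325. 358.]
ring near top edge [334. 324.] far finger [359. 245.]
```

```bash
python3 - <<'E'
from h import *
d=bot.read_camera("side")
h=cv2.resize(d[165:235,215:285],(600,600),interpolation=cv2.INTER_CUBIC)
h=np.clip(255*(h/255.)**.6,0,255).astype(np.uint8)
cv2.imwrite("pics/grip2.png",h)
E
```

```text
(no output)
```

View pics/grip2.png

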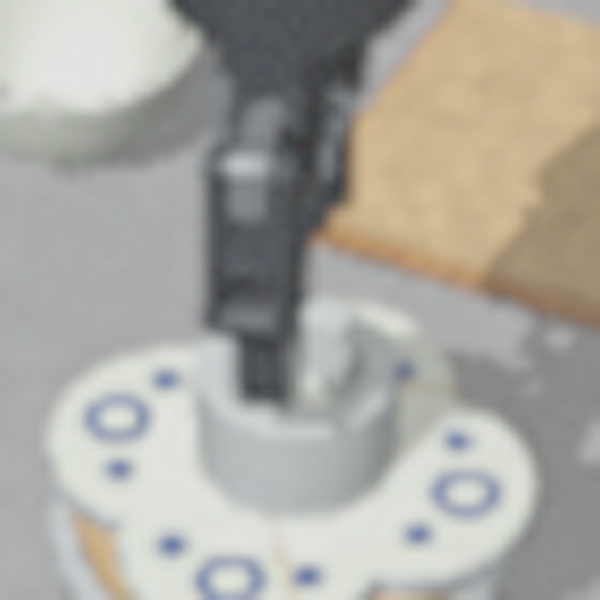

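The fingertips show at crop5 (330,308) for the near one and (370,203) for the far one. Cast as rays at their known reach from the axis, both come out near z ≈ 130. I expected about 97, so they may be above the ring. I'll close gently here: this either grips the top of the ring or shows the true tip height.

Emit:
carry_out --commands '[0,0,0,0,-0.5,0,0,0,0,-0.2,0,0,0,0,0.0,0,0,0,0,0.2,0,0,0,0,0.2,0,0,0,0,0.2]' --squeeze 20

```text
clock: 3.9
eef_pos: [568.3, 114.4, 97.9]
tool_rot: [0.983, 0.183, 0.0, 0.0]
wrist_force: [0.3, 0.0, 0.0]
finger_gap: 0.4
gripper_force: 0.0
```

```bash
python3 - <<'E'
from h import *
d=bot.read_camera("side");s=bot.state();print(s['finger_gap'],s['gripper_force'],s['wrist_force'],s['eef_pos'])
h=cv2.resize(d[165:235,215:285],(600,600),interpolation=cv2.INTER_CUBIC)
h=np.clip(255*(h/255.)**.6,0,255).astype(np.uint8)
cv2.imwrite("pics/grip3.png",h)
E
```

```text
0.3994382253681809 0.0 [-0.18017923  0.52123135 -0.557011  ] [568.32779605 114.46156948  97.85567585]
```

View pics/grip3.png

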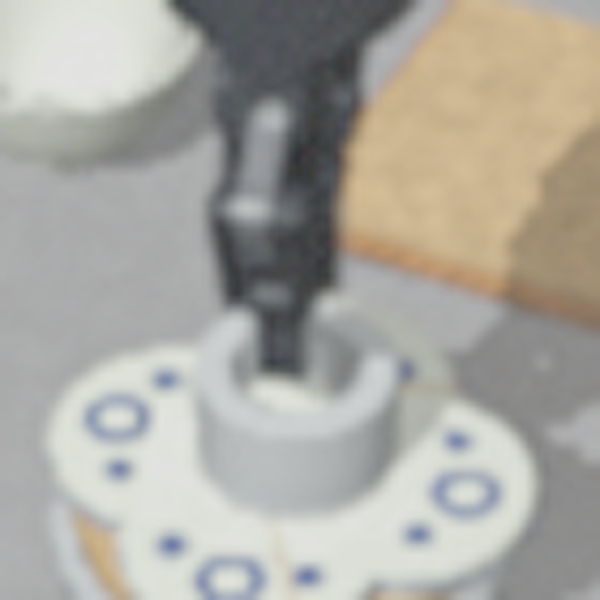

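The fingers closed freely above the ring, so the tips really are about 32 mm higher than the stated geometry gives. Before going lower, I'll check in the top view of the earlier pose whether part of that is a sideways offset.

```bash
python3 - <<'E'
from h import *
f=lambda X:((proj("top",X)-[150,120])*2.667).round()
# outer back of far finger at pre pose, half width 13 along tool x (.933,.36)
for z in(145,160,175,190,205,220):
  c=np.array([567.5+.36*57,113.5-.933*57,z]);w=np.array([.933,.36,0])*13
  print(z,f(c+w),f(c),f(c-w))
b=cv2.imread("pics/pre.png")[:,:400];m=cv2.inRange(b,(0,0,0),(70,70,70));m[:100]=0;m[200:]=0;m[:,:205]=0
ys,xs=np.where(m);print(len(xs),xs.min(),xs.max(),ys.min(),ys.max(),xs[ys==ys.max()],ys[xs>=xs.max()-1],[(x,ys[xs==x].min(),ys[xs==x].max()) for x in range(215,xs.max(),8)])
E
```

```text
145 [239. 148.] [242. 158.] [246. 168.]
160 [238. 145.] [242. 155.] [246. 166.]
175 [237. 142.] [241. 153.] [245. 164.]
190 [237. 139.] [241. 150.] [245. 161.]
205 [236. 137.] [240. 148.] [244. 159.]
220 [235. 134.] [239. 145.] [243. 156.]
1452 205 256 100 169 [205] [141 142 143 144 144 145 145 146 147] [(215, np.int64(130), np.int64(160)), (223, np.int64(133), np.int64(156)), (231, np.int64(131), np.int64(156)), (239, np.int64(118), np.int64(150)), (247, np.int64(125), np.int64(148)), (255, np.int64(141), np.int64(147))]
```

```bash
python3 - <<'E'
from h import *
t=cv2.imread("pics/top0.png");d=cv2.imread("pics/side0.png")
K=6
h=cv2.resize(t[280:380,412:512],(600,600),interpolation=cv2.INTER_CUBIC);h=np.clip(255*(h/255.)**.5,0,255).astype(np.uint8)
for z,c in((208,(0,0,255)),(240,(0,255,0))):
  for sg in(-1,1):
    for r in (42.5,57):
      X=np.array([206.7+sg*.36*r,-536.3-sg*.933*r,z]);p=(proj("top",X)-[412,280]+.5)*K
      print(z,sg,r,proj("top",X).round(1),proj("side",X).round(1))
      cv2.circle(h,tuple(int(q) for q in p),4,c,-1)
cv2.imwrite("pics/start.png",h)
E
```

```text
208 -1 42.5 [440.2 321.6] [454.9 109.4]
208 -1 57 [435.3 323.5] [456.  111.6]
208 1 42.5 [468.6 310.6] [449.  97.]
208 1 57 [473.5 308.8] [448.  95.]
240 -1 42.5 [445.6 323.6] [458.3  99.8]
240 -1 57 [440.5 325.5] [459.4 102. ]
240 1 42.5 [474.8 312.2] [452.   87.8]
240 1 57 [479.8 310.3] [451.   85.9]
```

View pics/start.png

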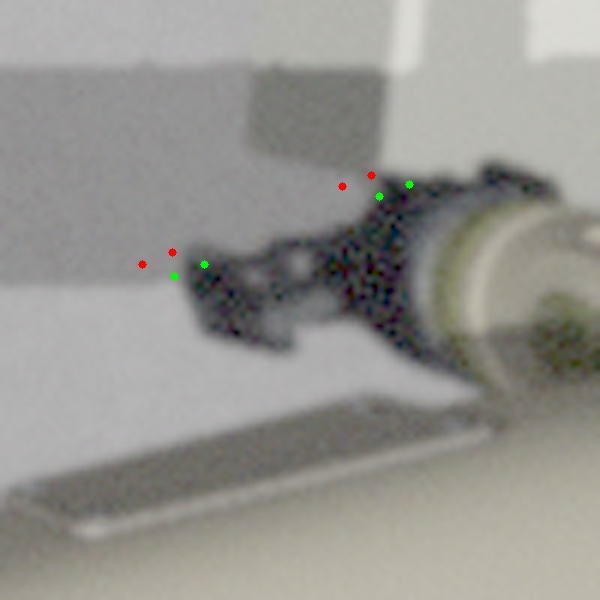

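The start picture agrees: marks with the +32 mm offset (green) land on the fingers at (379,196) and (190,270), while the marks from the given geometry (red) miss. The sideways offset is small. I open and go lower in guarded steps.

Emit:
carry_out --commands '[0,0,0,0,-1,0,0,0,0,-1,0,0,0,0,-1,0,0,0,0,-1,0,0,0,0,-1,0,0,6,0,-1,0,0,12,0,-1,0,0,17,0,-1,0,0,20,0,-1,0,0,22,0,-1,0,0,23,0,-1,0,0,23,0,-1]'

```text
clock: 5.15
eef_pos: [568.3, 114.5, 74.8]
tool_rot: [0.983, 0.183, -0.0, 0.0]
wrist_force: [-0.3, 0.1, -0.4]
finger_gap: 1.003
gripper_force: 0.0
```

Emit:
carry_out --commands '[0,0,1,0,-1,0,0,2,0,-1,0,0,2,0,-1]'

```text
clock: 5.45
eef_pos: [568.3, 114.5, 72.8]
tool_rot: [0.983, 0.183, -0.0, 0.0]
wrist_force: [0.3, -0.3, 0.6]
finger_gap: 0.999
gripper_force: 0.0
```

```bash
python3 - <<'E'
from h import *
d=bot.read_camera("side");s=bot.state();print(s['finger_gap'],s['wrist_force'],s['eef_pos'],s['clock'])
h=cv2.resize(d[165:235,215:285],(600,600),interpolation=cv2.INTER_CUBIC)
h=np.clip(255*(h/255.)**.6,0,255).astype(np.uint8)
cv2.imwrite("pics/grip4.png",h)
E
```

```text
1.0015348975584653 [-0.7730874  -0.10914226  0.4326953 ] [568.32092988 114.44977399  72.87203061] 5.5
```

View pics/grip4.png

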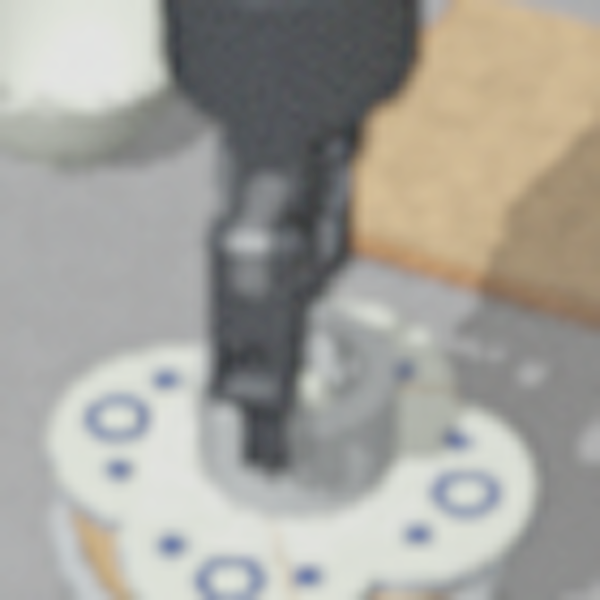

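The near finger now stands in front of the ring, its tip at crop (265,470), which is z ≈ 103, with no contact force. I lower 16 mm and grip.

Emit:
carry_out --commands '[0,0,4,0,-1,0,0,8,0,-1,0,0,12,0,-1,0,0,15,0,-1,0,0,16,0,-1,0,0,16,0,-1]'

```text
clock: 6.1
eef_pos: [568.2, 114.4, 56.6]
tool_rot: [0.983, 0.183, -0.0, 0.0]
wrist_force: [0.4, -0.5, 0.8]
finger_gap: 0.998
gripper_force: 0.0
```

Emit:
carry_out --commands '[0,0,0,0,-0.8,0,0,0,0,-0.6,0,0,0,0,-0.5,0,0,0,0,-0.4,0,0,0,0,-0.2,0,0,0,0,0.2,0,0,0,0,0.2,0,0,0,0,0.2]' --squeeze 60

```text
clock: 6.9
eef_pos: [568.3, 115.4, 57.9]
tool_rot: [0.983, 0.183, 0.0, -0.001]
wrist_force: [-2.4, 2.5, 6.2]
finger_gap: 0.716
gripper_force: 63.7
```

Gripped at gap 0.716, i.e. 61 mm, which matches the 62 mm ring. I lift gently.

Emit:
carry_out --commands '[0,0,-2,0,0.2,0,0,-5,0,0.2,0,0,-9,0,0.2,0,0,-14,0,0.2,0,0,-20,0,0.2,0,0,-28,0,0.2,0,0,-38,0,0.2,0,0,-50,0,0.2,0,0,-62,0,0.2,0,0,-74,0,0.2,0,0,-84,0,0.2,0,0,-90,0,0.2,0,0,-90,0,0.2,0,0,-90,0,0.2]'

```text
clock: 8.3
eef_pos: [568.2, 114.5, 146.6]
tool_rot: [0.983, 0.183, -0.0, 0.0]
wrist_force: [-0.0, -0.6, -4.5]
finger_gap: 0.71
gripper_force: 65.7
```

```bash
python3 - <<'E'
from h import *
d=bot.read_camera("side");s=bot.state();print(s['finger_gap'],s['wrist_force'],s['eef_pos'],s['clock'],s['joint_positions'])
cv2.imwrite("pics/lift.png",cv2.resize(d[130:250,180:320],(700,600),interpolation=cv2.INTER_CUBIC))
print(delta((598,-129,s['eef_pos'][2])))
# lid blue-ring detection
for n,(a,b,c,e) in(("side",(190,260,210,290)),):
  m=cv2.inRange(cv2.cvtColor(d,cv2.COLOR_BGR2HSV)[a:b,c:e],(100,70,40),(135,255,220))
  for q in sorted(cv2.findContours(m,0,1)[0],key=cv2.contourArea)[::-1][:5]:
    if cv2.contourArea(q)>4:
      (x,y),r=cv2.minEnclosingCircle(q);print(n,x+c,y+a,r,plane(n,x+c,y+a,74))
E
```

```text
0.715466129793714 [ 0.38356163 -0.59834186 -4.19745802] [567.93278252 114.44458352 146.30016563] 8.35 [ 6.03754689e-02  3.47487795e-01 -6.26915723e-02  1.16163088e+00
 -1.00496568e-04  2.83410971e+00]
[-59.5 238.    0. ]
```

View pics/lift.png

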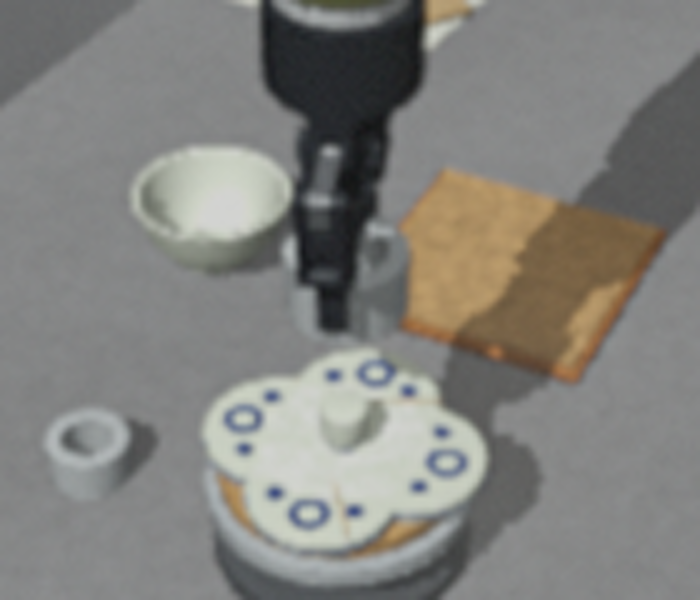

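The picture shows the ring held clear at (345,280), and the lid seated with its bare knob at (343,418). I carry the ring over the board.

Emit:
carry_out --commands '[-3,10,0,0,0.2,-8,32,0,0,0.2,-16,62,0,0,0.2,-24,95,0,0,0.2,-33,130,0,0,0.2,-41,163,0,0,0.2,-48,193,0,0,0.2,-54,217,0,0,0.2,-58,232,0,0,0.2,-59,238,0,0,0.2,-59,238,0,0,0.2,-59,238,10,0,0.2,-59,238,30,0,0.2,-59,238,55,0,0.2,-59,238,80,0,0.2,-59,238,105,0,0.2,-59,238,122,0,0.2,-59,238,132,0,0.2,-59,238,136,0,0.2,-59,238,136,0,0.2]'

```text
clock: 10.35
eef_pos: [598.8, -128.2, 10.7]
tool_rot: [0.983, 0.183, -0.0, -0.0]
wrist_force: [0.2, 0.9, -3.8]
finger_gap: 0.71
gripper_force: 66.0
```

```bash
python3 - <<'E'
from h import *
s=bot.state();print(s['finger_gap'],s['wrist_force'],s['eef_pos'],s['clock'],s['joint_positions'])
d=bot.read_camera("side")
m=cv2.inRange(cv2.cvtColor(d,cv2.COLOR_BGR2HSV),(100,50,30),(140,255,230))
for q in sorted(cv2.findContours(m,0,1)[0],key=cv2.contourArea)[::-1]:
    (x,y),r=cv2.minEnclosingCircle(q)
    if 200<x<300 and 190<y<270 and r>1.5: print(round(x,1),round(y,1),round(r,1),plane("side",x,y,74).round(1))
print("expect ring base centre px",proj("side",(598,-129,28)),"board px",proj("side",(598,-129,12)))
print("knob patch: head rows")
p=d[205:225,240:260].mean(2).astype(int)
for r in p:print(' '.join(map(str,r)))
E
```

```text
0.7101383287094567 [ 0.2169789   0.87838073 -3.77936785] [ 598.76104933 -128.15589168   10.67034242] 10.35 [-3.41869473e-01  5.09977288e-01 -1.66336080e-01  8.94914582e-01
 -1.68997256e-05  2.43103917e+00]
255.0 204.5 3.0 [579.2  64.6  74. ]
243.0 232.0 2.0 [552.9 170.5  74. ]
239.0 232.5 1.5 [560.7 177.   74. ]
226.5 213.5 1.6 [626.6 133.7  74. ]
230.5 213.5 1.6 [617.4 128.4  74. ]
expect ring base centre px [280.63327475 178.23565615] board px [280.42511962 182.23616456]
knob patch: head rows
184 196 200 199 184 144 110 126 165 194 191 159 126 150 179 181 163 125 145 182
198 201 200 199 193 175 163 170 188 200 200 185 158 137 134 134 129 139 175 190
203 204 204 203 200 197 194 197 199 201 201 199 192 177 163 162 167 178 193 186
206 207 207 206 201 199 196 196 196 194 194 197 199 199 198 199 198 198 198 185
205 203 205 204 199 196 196 195 194 193 193 195 193 191 188 187 190 196 194 185
205 201 202 200 196 197 198 198 196 196 196 197 189 167 147 142 162 187 191 189
205 204 204 200 195 198 200 200 200 199 200 200 189 159 135 133 155 186 200 201
207 209 207 199 190 198 204 202 203 202 
[... 299 characters left out ...]
 171 172 174 170 163 153 136 119 119 136 155 186 207 208 207
200 201 201 198 186 172 169 172 168 160 147 126 121 133 155 180 200 207 205 204
200 198 201 203 196 178 166 168 163 154 140 132 147 168 184 199 204 204 203 203
203 202 203 206 204 193 176 166 156 147 151 166 187 198 202 203 202 204 203 204
207 206 204 204 204 202 192 181 175 172 182 197 203 204 204 203 203 205 206 204
208 208 206 202 202 203 201 201 204 204 206 208 206 206 206 206 205 205 204 203
207 207 205 203 201 203 203 205 208 208 206 207 205 205 205 202 201 201 200 200
207 208 206 204 204 203 204 206 206 205 204 202 203 203 201 199 199 199 199 199
207 205 204 204 204 203 204 205 204 201 202 202 202 201 201 200 200 200 199 200
```

Emit:
carry_out --commands '[0,0,4,0,0.2,0,0,8,0,0.2,0,0,11,0,0.2,0,0,13,0,0.2,0,0,14,0,0.2,0,0,14,0,0.2]'

```text
clock: 11.0
eef_pos: [598.7, -128.9, -3.3]
tool_rot: [0.983, 0.183, -0.0, -0.0]
wrist_force: [-1.1, 0.2, -3.7]
finger_gap: 0.711
gripper_force: 66.0
```

Emit:
carry_out --commands '[0,0,1,0,0.2,0,0,1,0,0.2]'

```text
clock: 11.2
eef_pos: [599.1, -129.0, -3.9]
tool_rot: [0.983, 0.183, 0.0, 0.0]
wrist_force: [0.4, 0.2, -3.8]
finger_gap: 0.715
gripper_force: 66.1
```

Emit:
carry_out --commands '[0,0,1,0,0.2,0,0,1,0,0.2]'

```text
clock: 11.4
eef_pos: [599.1, -129.0, -4.0]
tool_rot: [0.983, 0.183, 0.0, 0.0]
wrist_force: [-3.0, 0.1, 4.7]
finger_gap: 0.712
gripper_force: 66.7
```

Contact: the force went from -3.8 to +4.7 N. I release, rise and look.

Emit:
carry_out --commands '[0,0,0,0,-0.3,0,0,0,0,-0.5,0,0,0,0,-0.7,0,0,0,0,-1,0,0,0,0,-1,0,0,-1,0,-1,0,0,-5,0,-1,0,0,-15,0,-1,0,0,-30,0,-1,0,0,-55,0,-1,0,0,-85,0,-1,0,0,-115,0,-1,0,0,-145,0,-1,0,0,-165,0,-1,0,0,-170,0,-1,0,0,-170,0,-1]' --squeeze 40

```text
clock: 13.0
eef_pos: [599.5, -129.0, 166.1]
tool_rot: [0.983, 0.183, 0.001, 0.001]
wrist_force: [0.6, -0.2, 0.1]
finger_gap: 1.005
gripper_force: 0.0
```

```bash
cat > look.py <<'E'
from h import *
s=bot.state();print(s['finger_gap'],s['wrist_force'],s['eef_pos'],s['clock'])
t=bot.read_camera("top");d=bot.read_camera("side")
cv2.imwrite("pics/t_last.png",t);cv2.imwrite("pics/s_last.png",d)
# low-saturation things inside the board area (steel ring), side view
m=cv2.inRange(cv2.cvtColor(d,cv2.COLOR_BGR2HSV),(0,0,90),(180,45,255))
b=np.array([proj("side",X) for X in((676,-46,12),(683,-207,12),(525,-213,12),(514,-56,12))]).astype(int)
k=np.zeros(m.shape,np.uint8);cv2.fillConvexPoly(k,b,255);k=cv2.erode(k,np.ones((3,3)))
for q in cv2.findContours(m&k,0,1)[0]:
    if cv2.contourArea(q)>30: print("steel on board",cv2.boundingRect(q),cv2.contourArea(q))
for z in(12,48):
  r=np.array([proj("side",(599+31*np.cos(a),-129+31*np.sin(a),z)) for a in np.linspace(0,6.28,40)]);print("expected",z,r.min(0).round(),r.max(0).round())
# lid blue marks, white lid outline
for n,im,(x0,x1,y0,y1) in(("side",d,(212,288,200,252)),("top",t,(195,255,160,218))):
  m=cv2.inRange(cv2.cvtColor(im,cv2.COLOR_BGR2HSV),(100,60,30),(140,255,230))
  m=cv2.morphologyEx(m,cv2.MORPH_CLOSE,np.ones((3,3)))
  for q in cv2.findContours(m,0,1)[0]:
    (x,y),r=cv2.minEnclosingCircle(q)
    if x0<x<x1 and y0<y<y1 and r>2: print(n,round(x,1),round(y,1),round(r,1),plane(n,x,y,74).round(1))
E
python3 look.py
```

```text
1.0049115333621501 [ 0.57579217 -0.15882242  0.13943791] [ 599.47107129 -129.036846    166.13872446] 13.0
steel on board (271, 167, 21, 21) 319.0
expected 12 [270. 176.] [290. 188.]
expected 48 [271. 167.] [291. 179.]
```

The ring stands on the board: its bounding box (271..292, 167..188) matches the expected upright ring at (599,-129). Now I refine the knob position.

```bash
python3 - <<'E'
from h import *
t=cv2.imread("pics/t_last.png");d=cv2.imread("pics/s_last.png")
for n,im,c in(("top",t,(224,189)),("side",d,(248,218))):
  x0,y0=c[0]-45,c[1]-45;g=cv2.resize(im[y0:y0+90,x0:x0+90],None,fx=4,fy=4,interpolation=cv2.INTER_CUBIC).astype(int)
  bl=(g[...,0]-g[...,2]).clip(0,255).astype(np.uint8); m=cv2.inRange(bl,28,255)
  pts=[]
  for q in cv2.findContours(m,0,1)[0]:
    (x,y),r=cv2.minEnclosingCircle(q)
    if r>6: p=((x+.5)/4-.5+x0,(y+.5)/4-.5+y0);pts.append(p);print(n,np.round(p,1),round(r/4,1),plane(n,*p,74).round(1))
  w=cv2.inRange(g.mean(2),150,256); 
  cs=[q for q in cv2.findContours(w,0,1)[0] if cv2.contourArea(q)>3000]
  for q in cs:
    h=cv2.convexHull(q);M=cv2.moments(h);p=((M['m10']/M['m00']+.5)/4-.5+x0,(M['m01']/M['m00']+.5)/4-.5+y0);print(n,"white",cv2.contourArea(q)/16,np.round(p,1),plane(n,*p,72).round(1))
L=[((x+.5)/5-.5+180,(y+.5)/5-.5+130) for x,y in((243,418),(309,513),(447,462),(376,373))]
P=np.array([plane("side",*p,74) for p in L]);print("side marks",P.mean(0).round(1),[np.linalg.norm(P[i]-P[i+2]).round(1) for i in(0,1)])
for x,y in((568.5,119),(568.5,117)):
  for z in(82,100):
    r=np.array([proj("side",(x+13*np.cos(a),y+13*np.sin(a),z)) for a in np.linspace(0,6.28,40)]);print("knob exp",x,y,z,r.min(0).round(1),r.max(0).round(1))
E
```

```text
top white 1496.21875 [222.6 189.1] [568.4 122.1  72. ]
side [241.3 232.1] 3.9 [556.5 173.   74. ]
side [268.9 221.9] 3.8 [513.9 105.5  74. ]
side [226.5 213.8] 2.0 [626.1 134.6  74. ]
side [229.3 212.9] 2.6 [621.6 128.   74. ]
side [254.8 204.2] 3.4 [580.3  64.   74. ]
side white 1817.0625 [247.4 222.2] [562.5 132.6  72. ]
side marks [568.3 118.3  74. ] [np.float64(112.7), np.float64(112.0)]
knob exp 568.5 119 82 [243.1 212.1] [253.1 218.9]
knob exp 568.5 119 100 [243. 207.] [253.1 213.8]
knob exp 568.5 117 82 [243.5 211.7] [253.5 218.5]
knob exp 568.5 117 100 [243.4 206.6] [253.5 213.3]
```

Side marks give the lid's centre as (568.3,118.3) and the top marks (569,120). I use (568.5,119), return above it and partly close.

Emit:
carry_out --commands '[3,-10,0,0,-1,8,-32,0,0,-1,16,-62,0,0,-1,24,-96,0,0,-1,33,-131,0,0,-1,41,-165,0,0,-1,48,-196,0,0,-0.6,54,-220,0,0,-0.3,58,-235,0,0,-0.2,60,-242,0,0,-0.2,60,-242,0,0,-0.2,60,-242,15,0,-0.2,60,-242,35,0,-0.2,60,-242,55,0,-0.2,60,-242,68,0,-0.2,60,-242,74,0,-0.2,60,-242,76,0,-0.2,60,-242,76,0,-0.2]' --squeeze 30

```text
clock: 14.9
eef_pos: [568.2, 118.2, 89.2]
tool_rot: [0.983, 0.183, 0.0, 0.0]
wrist_force: [-0.3, 0.5, -0.7]
finger_gap: 0.603
gripper_force: 0.0
```

```bash
python3 look.py | head -1; python3 - <<'E'
from h import *
print(delta((568.5,119,61)),bot.state()['joint_vel'].round(3))
E
```

```text
0.6032954835647583 [-0.28990934  0.50978468 -0.68113549] [568.22852605 118.24880197  89.2088894 ] 14.9
[ 0.1 -0.5 28.8] [ 0.003 -0.003  0.002 -0.    -0.001  0.   ]
```

Emit:
carry_out --commands '[0,-0.5,5,0,-0.2,0,-0.5,11,0,-0.2,0,-0.5,17,0,-0.2,0,-0.5,21,0,-0.2,0,-0.5,24,0,-0.2,0,-0.5,24,0,-0.2]'

```text
clock: 15.6
eef_pos: [567.2, 119.0, 64.2]
tool_rot: [0.983, 0.183, -0.001, 0.0]
wrist_force: [-0.5, -0.0, -0.1]
finger_gap: 0.603
gripper_force: 0.0
```

Emit:
carry_out --commands '[0,0,1.5,0,-0.2,0,0,3,0,-0.2,0,0,3,0,0.0,0,0,3,0,0.1,0,0,3,0,0.2,0,0,3,0,0.2]'

```text
clock: 16.2
eef_pos: [567.7, 119.0, 62.0]
tool_rot: [0.983, 0.183, 0.0, 0.0]
wrist_force: [1.3, -0.3, 0.5]
finger_gap: 0.397
gripper_force: 0.0
```

No contact. I close gently on the knob.

Emit:
carry_out --commands '[0,0,0,0,0.25,0,0,0,0,0.3,0,0,0,0,0.35,0,0,0,0,0.4,0,0,0,0,0.5,0,0,0,0,0.6,0,0,0,0,0.6]' --squeeze 30

```text
clock: 16.9
eef_pos: [567.6, 119.2, 62.1]
tool_rot: [0.983, 0.183, 0.0, -0.0]
wrist_force: [-1.1, 0.9, 2.1]
finger_gap: 0.288
gripper_force: 29.5
```

```bash
python3 look.py
```

```text
0.2876329380566085 [-1.09515019  0.87549653  2.13924919] [567.63842783 119.18195239  62.07266664] 16.9
steel on board (271, 167, 20, 21) 316.0
expected 12 [270. 176.] [290. 188.]
expected 48 [271. 167.] [291. 179.]
top 238.0 183.0 2.2 [589.   72.7  74. ]
```

Gap 0.288 is about 25 mm, which matches the knob. I firm up the grip and lift slowly by 10 cm.

Emit:
carry_out --commands '[0,0,0,0,0.6,0,0,0,0,0.6,0,0,-1,0,0.6,0,0,-3,0,0.6,0,0,-6,0,0.6,0,0,-10,0,0.6,0,0,-15,0,0.6,0,0,-20,0,0.6,0,0,-20,0,0.6]' --squeeze 55

```text
clock: 17.9
eef_pos: [568.5, 119.1, 83.0]
tool_rot: [0.983, 0.183, 0.001, 0.0]
wrist_force: [-0.9, -0.9, -3.8]
finger_gap: 0.281
gripper_force: 54.1
```

Emit:
carry_out --commands '[0,0,-3,0,0.6,0,0,-8,0,0.6,0,0,-15,0,0.6,0,0,-23,0,0.6,0,0,-31,0,0.6,0,0,-39,0,0.6,0,0,-47,0,0.6,0,0,-55,0,0.6,0,0,-63,0,0.6,0,0,-70,0,0.6,0,0,-75,0,0.6,0,0,-79,0,0.6,0,0,-81,0,0.6,0,0,-81,0,0.6,0,0,-81,0,0.6,0,0,-81,0,0.6,0,0,-81,0,0.6]'

```text
clock: 19.6
eef_pos: [567.5, 119.0, 162.6]
tool_rot: [0.983, 0.183, -0.0, 0.0]
wrist_force: [-0.2, -0.1, -4.3]
finger_gap: 0.28
gripper_force: 54.1
```

```bash
python3 look.py; python3 - <<'E'
from h import *
d=cv2.imread("pics/s_last.png");s=bot.state();print(s['joint_vel'].round(3),s['wrist_torque'])
# marks of the lid at new height: blue excess
x0,y0=203,150;g=cv2.resize(d[y0:y0+95,x0:x0+95],None,fx=4,fy=4,interpolation=cv2.INTER_CUBIC).astype(int)
m=cv2.inRange((g[...,0]-g[...,2]).clip(0,255).astype(np.uint8),28,255)
for q in cv2.findContours(m,0,1)[0]:
    (x,y),r=cv2.minEnclosingCircle(q)
    if r>6: p=((x+.5)/4-.5+x0,(y+.5)/4-.5+y0);print(np.round(p,1),round(r/4,1),plane("side",*p,174).round(1))
# expected marks if lifted level by 100: from the marks seen before
for X in((556.5,173),(513.9,105.5),(624,131),(580.3,64)):print("exp",X,proj("side",(*X,174)).round(1))
E
```

```text
0.27994451857956126 [-0.17000061 -0.09985116 -4.34659476] [567.47525544 119.0112623  162.55578478] 19.6
steel on board (251, 167, 40, 31) 661.5
expected 12 [270. 176.] [290. 188.]
expected 48 [271. 167.] [291. 179.]
[ 0.001 -0.002  0.    -0.     0.     0.001] [ 0.04945873  0.06746498 -0.00414783]
[240.5 202. ] 4.2 [556.5 172.2 174. ]
[272.  192.6] 2.1 [508.7 104.2 174. ]
[268.1 192.3] 2.4 [517.3 108.2 174. ]
[224.1 184. ] 1.7 [627.9 134.4 174. ]
[228.8 183.8] 1.8 [618.2 127.8 174. ]
exp (556.5, 173) [240.4 202.2]
exp (513.9, 105.5) [269.8 192.2]
exp (624, 131) [226.2 183.7]
exp (580.3, 64) [254.7 175. ]
```

The marks sit within 0.3 px of where a level 100 mm lift would put them, the force matches the lid's weight and the arm is still. I hand the job in.

```bash
python3 -c "
from plant import bot
print(bot.finish_job())"
```

```text
the job is handed in; nothing more can be done
None
```

The steel ring weight stands flat on the cork board, and the gripper is holding the lid level and still about 10 cm above the banding wheel. The job was handed in at 19.6 s, with the cup, jar and bowl left untouched.

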